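Function-check the plate shuttle's roller lever switch

ROBOT

A 7-joint arm with a two-finger parallel gripper is mounted at the origin on the work surface. World frame = base frame: x ahead of the robot, y to its left, z up, the work surface at z = 0. Lengths are in mm, angles in rad, forces in N, time in s.
With the tool pointing down it reaches from about 400 to 875 mm from the base axis. Payload 19.3 kg.
Tool frame: the origin (TCP) lies at the very end of the fingers, on their centre line; the grasp point (between the pads) lies 19 mm behind it (grip_point_offset is the z of the grasp point in the tool frame, in mm); z points along the fingers, y is the line along which they close (so a half turn about z gives the same grasp; the last joint's range is limited). The gripper opens to 85 mm and grips with 20 to 120 N. Pads are 22 mm wide; open, the fingers measure 114 mm over their backs; the gripper's body (76 mm by 85 mm) begins 54 mm behind the grasp point. The pads swing forward as they close: fully open they stand 13 mm farther back than shut.
Start: joints at [-0.07, 0.521, -0.036, 1.599, 0.021, 1.021, -0.113], TCP at [624.992, -0.025, 231.291] pointing down, gripper open.
Joint ranges: [-2.91, 2.91], [-0.3, 2.13], [-1.5, 1.42], [0.17, 2.43], [-1.26, 4.41], [0.16, 1.93], [-2.52, 2.52]. Speed limits (rad/s): [1.89, 1.89, 2.39, 2.39, 3.01, 3.01, 3.01].

INTERFACE

Orientations are given as a 3x3 rotation matrix whose columns are the frame's x, y, z axes.
In Python, from workcell import movep, movel, goto_joints, open_gripper, clamp, wait, inverse_kinematics, read_state, camera, PlanningError, finish_job, grip_point_offset gives the robot as it stands. Calls block until the motion is done:
- movep(position, orientation): joint-space move of the TCP to a pose.
- movel(position, frame=None, max_speed=150, guard=None): straight line of the TCP; frame=None keeps the orientation; max_speed is the mean speed in mm/s. With guard (N) it stops when the force on the tool has changed by that much, and returns True; else False.
- goto_joints(angles): joint-space move.
- open_gripper() and clamp(): open the fingers fully, or close them until they stop; the grip force is fixed at half the most.
- wait(seconds).
- inverse_kinematics(position, orientation): joint angles nearest the present ones, or None.
- read_state(): the state.
- camera(name): name is "scene" or "side" or "wrist"; returns a dict with "image" (400x640x3 uint8, blue, green, red), "range_z" (400x640 float32, mm along the optical axis (not along the pixel's ray), 0 where there is no reading), "fx", "fy", "cx", "cy" (pixels), "dist_coeffs" ([k1, k2, p1, p2, k3] as OpenCV has them; the pictures are not rectified), "cam_to_world" (4x4, takes a point from camera to world coordinates). Camera axes: x right, y up, looking along -z (the intrinsics and any distortion apply to the point x, -y, -z); pixel columns grow to the right and rows downward; lengths in mm; the calibration is good to about 2 mm. A picture is of the moment at which its call begins.
A pose or a line that the arm cannot do raises PlanningError and nothing moves.
- finish_job(): hands the job in; it is judged then, once.
The state is a dict: "time": time; "qpos": joint angles; "qvel": joint speeds; "joint_efforts": joint torques, N m; "eef_pos": TCP position; "tool_rot": TCP orientation; "ft_force": force on the tool from outside, world axes, zero at the start; "torque": the same for the moment, N m; "finger_gap": finger opening in mm; "gripper_force": force on a finger pad.
Only numpy, scipy, OpenCV 4.12 (cv2) and the standard library are available. Lean on these libraries where they do the work, as an engineer would, in place of code of your own. Each camera call takes 0.05 s, during which the arm holds its last target. There are 200 camera calls.

TASK

The plate shuttle's end-of-travel switch is due its function check. Push the roller arm of the roller lever switch well over sideways along the track, either way, so that it trips, hold it there for a moment, then let it spring back upright. Do not touch the wobble-stick switch (the one with a thin bare rod) at the other end of the track, and leave the plate carriage between them where it is.

Things in the scene. Friction and masses are not known exactly. Their poses are not given: they have to be found in the camera images.
- roller_switch: Roller lever switch on one end of the shuttle's base plate: grey housing 78 mm high, upright steel lever, 12 mm wide along y, with a black roller (22 mm diameter, 16 mm wide) on top. Origin: on the base plate, 12 mm above the bench, right below the upright roller. z up, y along the track (the way the arm swings). Pivot 64 mm, roller centre 124 mm above the origin. Housing at x -64 to -24 mm.
- roller_arm (a joint): Swing of the roller arm, rad: 0 upright, positive when the roller moves to roller_switch's +y, negative to -y. It swings both ways on a 60 mm radius; a spring (0.4 N m/rad) holds it upright and brings it back. It trips at 0.40 rad (23 degrees, roller moved 23 mm) either way; stops at 1.0 rad (roller moved 50 mm, lowered 28 mm).
- wobble_switch: Wobble-stick switch on the other end of the plate (which end varies): same housing, but with a rubber cone and a thin bare upright steel rod on top, ending in a 12 mm ball 169 mm above the origin; no roller. Origin: on the base plate; housing and rod stand 44 mm to its -x side. y along the track. Not to be touched.
- carriage: Plate carriage on the guide rods between the switches, with a white 96-well plate: 134 mm across the track, 92 mm along it (y), top 60 mm above the bench. Origin: middle of its underside, 18 mm above the bench. It stands 150 to 275 mm from each switch's origin and slides along the track if pushed.

How it is judged:
By the outcome, as a careful person would: the job done as asked, in the order asked, and still so for the second after the job is handed in, with the robot touching nothing.
It also fails if it takes over 29 s, if anything falls off the work surface, if the arm or the gripper's body presses on something with over 40 N, if the wrist force passes 120 N, or if a joint passes its speed limit or range.

## Working session

There is one attempt and no reset: what is moved stays moved. The work goes in short steps, each a Python script; the robot and the scene stay as the last script left them, time stands still between calls to the robot, and variables do not carry over. Pictures are saved under pics/ and viewed, at most 10 in all, crops included, and the job is handed in when it is done.

```bash
mkdir -p pics; cat > h.py <<'E'
import numpy as np, cv2
from workcell import *
def cloud(c):
    v,u=np.mgrid[0:400,0:640]
    K=np.array([[c["fx"],0,c["cx"]],[0,c["fy"],c["cy"]],[0,0,1.]])
    p=cv2.undistortPoints(np.stack([u,v],-1).reshape(-1,1,2).astype(np.float64),K,np.array(c["dist_coeffs"],float)).reshape(400,640,2)
    z=c["range_z"].astype(float)
    P=np.stack([p[...,0]*z,-p[...,1]*z,-z,np.ones_like(z)],-1)@np.array(c["cam_to_world"]).T
    P=P[...,:3]; P[z==0]=np.nan
    return P
E
python3 - <<'E'
from h import *
for n in("scene","side"):
    c=camera(n); cv2.imwrite(f"pics/{n}0.png",c["image"]); np.save(f"{n}.npy",cloud(c)); print(n,np.round(c["cam_to_world"],2).tolist())
print(read_state()["time"])
E
```

```text
scene [[-0.68, -0.41, 0.61, 1109.54], [0.73, -0.39, 0.56, 500.98], [0.01, 0.82, 0.57, 566.24], [0.0, 0.0, 0.0, 1.0]]
side [[-0.92, 0.3, -0.27, 288.98], [-0.4, -0.71, 0.58, 638.34], [-0.02, 0.64, 0.77, 897.74], [0.0, 0.0, 0.0, 1.0]]
0.1
```

View pics/scene0.png

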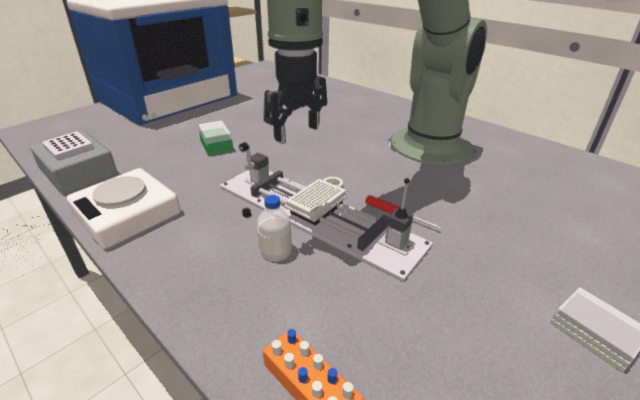

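View pics/side0.png

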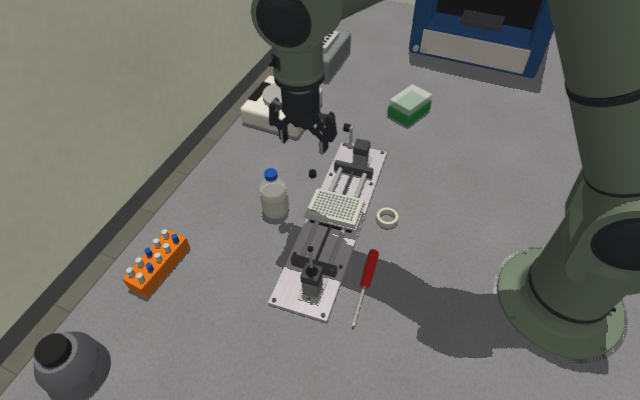

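The roller switch is at about (244,147) in scene and (347,128) in side. The wobble stick is at (406,181) in scene, with the carriage between them. A bottle stands beside the track at (272,230). Next I measure.

```bash
python3 - <<'E'
from h import *
a=np.load("scene.npy"); b=np.load("side.npy")
np.set_printoptions(suppress=True,precision=0)
for P,n,pts in((a,"scene",[(244,147),(246,160),(260,160),(268,160),(315,190),(407,181),(400,218),(272,202),(247,212)]),(b,"side",[(347,128),(349,137),(362,146),(335,205),(310,250),(312,272),(271,174),(312,174)])):
    for u,v in pts: print(n,u,v,P[v,u])
for P,lo in((a,(225,135,290,200)),(b,(335,115,385,170))):
    u0,v0,u1,v1=lo; Q=P[v0:v1,u0:u1].reshape(-1,3)
    for zl,zh in((122,150),(85,120),(60,88)):
        q=Q[(Q[:,2]>zl)&(Q[:,2]<zh)&(Q[:,1]>-300)]; print(zl,zh,len(q),*( (np.nanmin(q,0),np.median(q,0),q.max(0)) if len(q) else ()))
s=cv2.imread("pics/scene0.png")[120:270,200:450]; t=cv2.imread("pics/side0.png")[100:330,230:420]
cv2.imwrite("pics/c1.png",cv2.resize(s,None,fx=3,fy=3,interpolation=2)); cv2.imwrite("pics/c2.png",cv2.resize(t,None,fx=2.5,fy=2.5,interpolation=2))
E
```

```text
scene 244 147 [ 611. -207.  140.]
scene 246 160 [ 498. -365.   -0.]
scene 260 160 [ 567. -205.   87.]
scene 268 160 [ 448. -320.   -3.]
scene 315 190 [543. -29.  61.]
scene 407 181 [526. 202. 177.]
scene 400 218 [532. 203.  90.]
scene 272 202 [722.  23. 140.]
scene 247 212 [ 679. -130.   15.]
side 347 128 [ 597. -206.  142.]
side 349 137 [ 634. -327.    1.]
side 362 146 [ 555. -214.   87.]
side 335 205 [551. -14.  59.]
side 310 250 [516. 202. 173.]
side 312 272 [512. 207. 100.]
side 271 174 [706.  17. 137.]
side 312 174 [nan nan nan]
122 150 166 [ 591. -229.  122.] [ 616. -206.  140.] [726.  26. 147.]
85 120 164 [ 544. -238.   85.] [ 573. -215.   89.] [ 601. -199.  119.]
60 88 232 [ 541. -236.   60.] [ 578. -204.   77.] [616. -46.  88.]
122 150 75 [ 586. -224.  123.] [ 597. -212.  139.] [ 610. -204.  148.]
85 120 186 [ 536. -241.   85.] [ 560. -216.   89.] [ 593. -197.  119.]
60 88 204 [ 536. -241.   60.] [ 561. -203.   79.] [ 602. -197.   88.]
```

View pics/c1.png

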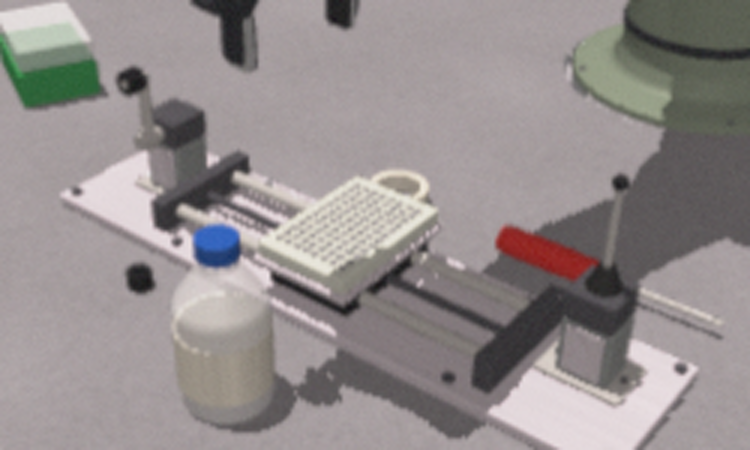

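View pics/c2.png

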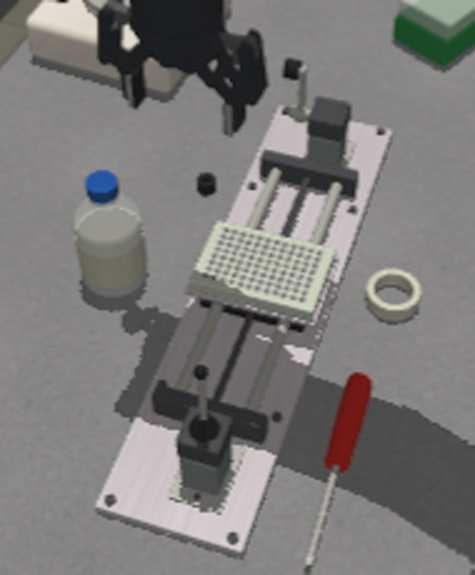

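Roller centre is about (602,-212,136), which matches the 136 mm expected. The housing centres put the track axis at about (-0.093,0.996). I'll push outward (-y) from the carriage side with closed fingers.

```bash
python3 - <<'E'
from h import *
s=read_state(); R0=np.array(s["tool_rot"]); print(R0.round(2).tolist())
t=np.array([-.093,.996,0]); o=np.array([602,-212,0.])
y=t*np.sign(R0[:,1]@t); z=np.array([0,0,-1.]); R=np.stack([np.cross(y,z),y,z],1)
np.save("R.npy",R)
P=lambda d,z: (o+t*d+[0,0,z])
clamp()
movep(P(60,200),R)
movel(P(60,118),max_speed=120)
f0=np.array(read_state()["ft_force"])
for d in (30,20,10,0,-6):
    movel(P(d,118),max_speed=60); s=read_state()
    print(d,(np.array(s["ft_force"])-f0).round(1),np.round(s["eef_pos"]),s["time"])
c=camera("side"); cv2.imwrite("pics/p1.png",cv2.resize(c["image"][60:230,240:440],None,fx=3,fy=3)); np.save("side1.npy",cloud(c))
c=camera("scene"); cv2.imwrite("pics/p2.png",cv2.resize(c["image"][60:220,190:400],None,fx=3,fy=3))
E
```

```text
[[-0.0, 1.0, -0.0], [1.0, 0.0, -0.0], [-0.0, -0.0, -1.0]]
30 [ 0.3 -1.  -0.8] [ 599. -182.  118.] 3.35
20 [-0.4  0.   0.9] [ 600. -193.  118.] 3.6667
10 [0.2 0.9 0.5] [ 601. -202.  118.] 3.9833
0 [-1.9  1.2  0.6] [ 602. -212.  118.] 4.3
-6 [-0.9  2.1  0.1] [ 603. -218.  118.] 4.55
```

View pics/p1.png

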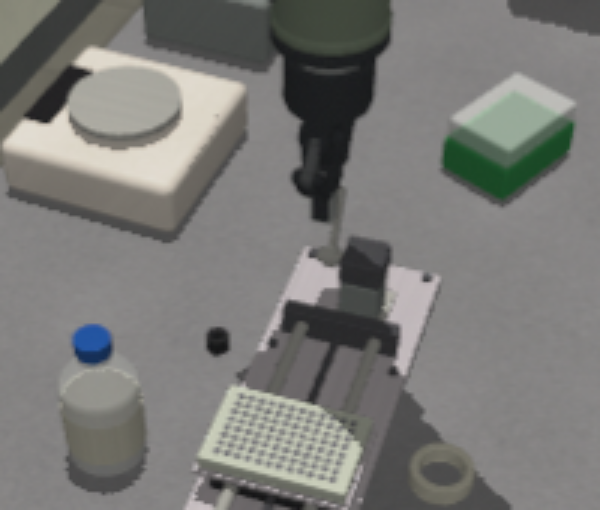

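View pics/p2.png

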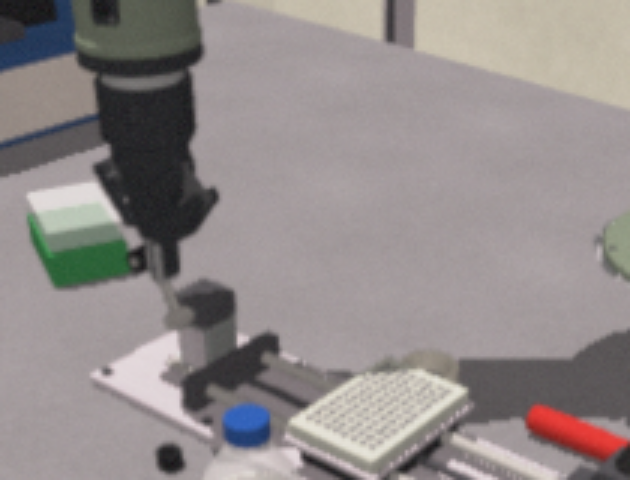

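The finger is on the roller and the arm is leaning outward: roller at about (138,260) and pivot at about (178,315) in the scene crop. I'll push further while lowering slightly, and average the force to check the angle.

```bash
python3 - <<'E'
from h import *
t=np.array([-.093,.996,0]); o=np.array([602,-212,0.])
P=lambda d,z: (o+t*d+[0,0,z])
def F():
    l=[]
    for _ in range(12): wait(.03); l.append(read_state()["ft_force"])
    return np.mean(l,0)
a=F(); movel(P(-12,112),max_speed=50); b=F(); movel(P(-19,107),max_speed=50); wait(.5); c=F()
k=camera("scene"); cv2.imwrite("pics/p3.png",cv2.resize(k["image"][90:200,190:330],None,fx=5,fy=5))
print(a,b,c,np.array(read_state()["eef_pos"]).round(),read_state()["time"])
E
```

```text
[-1.4683195   3.07149527  0.16030639] [ 1.40422335  4.75472036 -1.37782372] [0.81040026 5.61973141 4.44320698] [ 604. -231.  107.] 7.0417
```

View pics/p3.png

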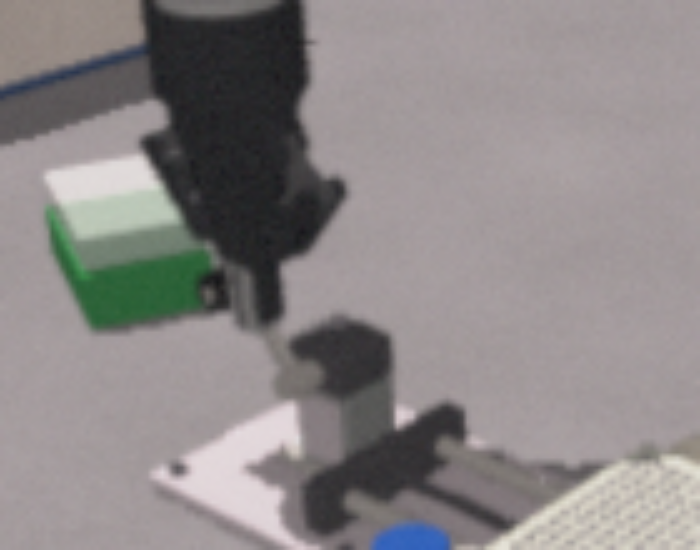

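The lever now leans about 40°, well past the trip angle (roller at (213,290), pivot at (295,375)), and the force agrees at about 0.7 rad. It has been held for about 0.9 s, so I'll retract the same way and check.

```bash
python3 - <<'E'
from h import *
t=np.array([-.093,.996,0]); o=np.array([602,-212,0.])
P=lambda d,z: (o+t*d+[0,0,z])
movel(P(-6,118),max_speed=60); movel(P(60,118),max_speed=80); movel(P(60,230),max_speed=150)
wait(.3)
k=camera("scene"); cv2.imwrite("pics/p4.png",cv2.resize(k["image"][100:270,190:450],None,fx=3,fy=3))
Q=cloud(k); q=Q.reshape(-1,3)
m=(abs(q[:,0]-602)<25)&(abs(q[:,1]+212)<60)&(q[:,2]>124)&(q[:,2]<152)
print(m.sum(),np.median(q[m],0),Q[190,315],Q[181,407],read_state()["time"],read_state()["ft_force"])
E
```

```text
85 [ 611.5192651  -211.27578366  137.70985576] [540.88362219 -30.70563852  58.83994191] [524.42883218 201.31020336 176.51680302] 9.7 [ 0.44304073 -0.01913516  1.282008  ]
```

View pics/p4.png

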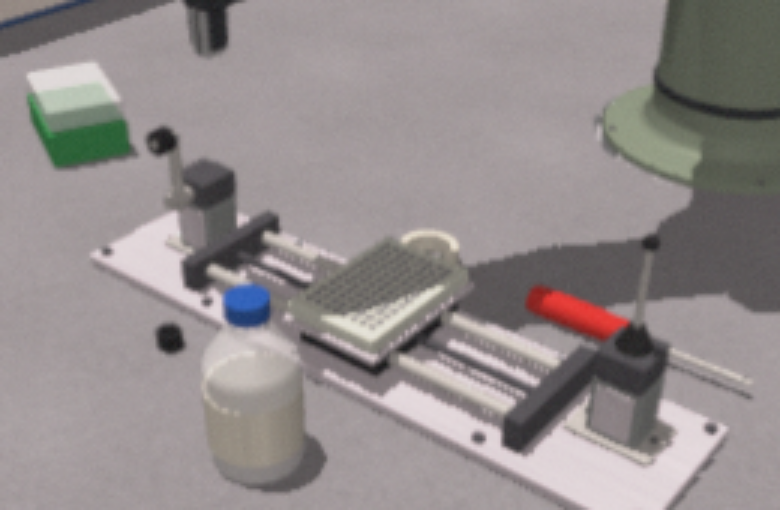

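The roller is upright again at crop (160,140). The carriage and the wobble stick at (650,243) haven't moved, and the gripper is clear.

```bash
python3 -c "
from workcell import *
print(finish_job())"
```

```text
the job is handed in; nothing more can be done
None
```

I pushed the roller arm about 0.7 rad toward -y (outward), past its 0.40 rad trip angle, held it for about 0.9 s and let it spring back upright; the carriage and wobble stick were not touched, and the job was handed in at about 10 s.

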